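# Flip the reorder flag of the supply bin that has run out

## Robot

A 6-joint arm with a two-finger parallel gripper is mounted at the origin on the work surface. World frame = base frame: x ahead of the robot, y to its left, z up, the work surface at z = 0. Lengths are in mm, angles in rad, forces in N, time in s.
With the tool pointing down it reaches from about 275 to 750 mm from the base axis. Payload 10.2 kg.
Tool frame: the origin (TCP) lies at the very end of the fingers, on their centre line; the grasp point (between the pads) lies behind it (ctrl.grasp_offset is the z of the grasp point in the tool frame, in mm); z points along the fingers, y is the direction in which the jaws open and shut (so a half turn about z gives the same grasp; the last joint's range is limited). The gripper opens to 85 mm and grips with 20 to 120 N. Pads are 22 mm wide; open, the fingers measure 114 mm over their backs; the gripper's body (76 mm by 85 mm) begins 54 mm behind the grasp point. The pads swing forward as they close: fully open they stand 13 mm farther back than shut.
Start: joints at [0.995, 0.313, 1.498, -0, 1.331, -0.223], TCP at [181.414, 492.666, 231.294] pointing down, gripper open.
Joint ranges: [-2.94, 2.94], [-0.97, 2.17], [0.19, 2.56], [-1.23, 4.37], [0.02, 3.11], [-2.88, 2.88]. Speed limits (rad/s): [2.39, 2.39, 3.01, 3.14, 3.14, 3.14].

## Interface

Orientations are given as a unit quaternion [w, x, y, z].
In Python, from rig import ctrl, capture, job gives the robot as it stands. The module is installed in compiled form; this text tells all that it offers.
- The arm moves only by the tool move_arm, never from a script. Its argument "series" is a list of rows, each a list of 7 numbers: the turn, a rotation vector about the tool's x, y, z in rad, then the shift along the tool's x, y, z in cm, then the opening, from 0 (shut) to 1 (fully open). A call has 1 to 5 rows; each row is the pose to reach, as a shift and turn from the pose measured when the call began, along the tool's axes at that moment; what a row does not reach only later rows make up. A row lasts 1/12 s, in which the tool goes at most 41.7 mm and 7.16 degrees, less where a joint would pass 70% of its speed; a pose out of reach is approached as far as the arm can. A call with a gripper value outside its range is refused whole. The fingers move at their own pace and stop on an object; "grip_force" is the grip in N (left out, the last holds). Time passes only in rows, so rows that repeat a pose let the fingers close. It gives the time, the measured TCP pose, the force and the opening at its end, in the units of the state.
- ctrl.sense(): the state, without advancing time (a new reading comes with each control period).
- capture(name): name is "scene" or "top" or "wrist"; returns a dict with "frame" (480x640x3 uint8, red, green, blue), "mtx" (3x3 intrinsics, pixels), "R" (3x3) and "t" (3): a world point X has camera coordinates R X + t. Camera axes: x right, y down, z forward; pixel columns grow to the right and rows downward; lengths in mm; the calibration is good to about 2 mm. A picture is of the moment at which its call begins. There is no depth.
- job.finish_job(): hands the job in, once; it reports no verdict.
The state is a dict: "time_s": time; "joints": joint angles; "dq": joint speeds; "tau": joint torques, N m; "eef_pos": TCP position; "ee_rot": TCP orientation; "force": force on the tool from outside, world axes, zero at the start; "wrist_torque": the same for the moment, N m; "grip_width": opening from 0.0 (shut) to 1.0 (fully open).
Only numpy, scipy, OpenCV 4.12 (cv2) and the standard library are available. Lean on these libraries where they do the work, as an engineer would, in place of code of your own. Each camera call takes 0.05 s, during which the arm holds its last target.

## Task

Three plywood supply bins for the cutting plotter stand in a row, each with a white flag leaning back over its mouth; one bin has run empty. Push the empty bin's flag up and over its hinge with a fingertip until it lies flat on the bin's sloped front, showing the triangle on its other side. The flag stays where it is left, so push it right down, and go gently: the bins must not be shoved, tipped or lifted, and the other two flags and everything else on the table stay as they are.

Things in the scene. Friction and masses are not known exactly. Their poses are not given: they have to be found in the camera images.
- bin_empty: The empty supply bin: open-topped plywood, 130 mm wide (y), 170 mm deep (x), 98 mm high, 0.5 to 0.8 kg, loose on the table. Origin: centre of its underside; x to its back, y to its left, z up; its front (-x side) faces the robot, yaw up to 0.25 rad. From the flag's hinge its upper front slopes down to the front at 45 degrees.
- bin_empty_hinge (a point): On the empty bin: middle of the flag's hinge axis (level, along the bin's y), 103 mm above the table and 28 mm in front of the bin's centre. The back wall's inner face is 104 mm behind this axis and its top 5 mm below it; nothing stands between them but a 6 mm stop bar under the flag, 17 mm from the axis.
- flag_empty (a joint): Angle of the empty bin's flag. 0: leans back over the mouth, 45 degrees above level, ring mark showing; 0.79: upright; 3.14: turned right over, flat on the sloped front, free edge 59 mm above the table, triangle showing. Starts at 0 to 0.2. Stiff hinge (0.02 N m): it stays where it is left.
- flag_empty_edge (a point): Middle of the free edge of the empty bin's flag: a flat white plate 90 mm wide along the hinge, 4 mm thick, this edge 62 mm from the hinge axis; a raised black ring on one face, a triangle on the other.
- bin_cartons: The bin full of green cartons: same bin, frame and flag as the empty one, about 0.9 kg; its contents reach up to 97 mm above the table. Leave alone.
- flag_cartons (a joint): Angle of the flag on the bin of green cartons, as for the empty bin's flag. Starts at 0 to 0.2; leave it leaning back.
- flag_cartons_edge (a point): Middle of the free edge of the flag on the bin of green cartons.
- bin_markers: The bin full of markers: same bin, frame and flag as the empty one, about 0.9 kg; its contents reach up to 97 mm above the table. Leave alone.
- flag_markers (a joint): Angle of the flag on the bin of markers, as for the empty bin's flag. Starts at 0 to 0.2; leave it leaning back.
- flag_markers_edge (a point): Middle of the free edge of the flag on the bin of markers.
- tape_mid (a point): Bystander: roll of tan tape lying flat behind the bins, 90 mm across, 24 mm high; this point is its centre.
- glue_mid (a point): Bystander: white glue stick standing upright behind the bins, 29 mm across, 95 mm high; this point is its centre.
- cleaner_mid (a point): Bystander: white bottle standing upright beside the bins, 66 mm across, 170 mm high; this point is its centre.

How it is judged (in metres and radians):
At the end, for the whole second after the job is handed in: The empty bin's flag lies on its sloped front (hinge angle above 3.0 rad, that is within 8 degrees of flat) and is still; the other two flags still lean back (below 0.45 rad); all bins stand level within 20 mm of where they stood; tape, glue stick and bottle are within 20 mm of where they stood (value of joint flag_empty above 3 rad and value of joint each of flag_cartons, flag_markers below 0.45 rad and linear speed of bin_empty below 0.01 m/s and velocity of joint flag_empty between -0.05 and 0.05 rad/s and angle between each of bin_empty, bin_cartons, bin_markers's own z axis and vertical below 0.05 rad and distance of each of bin_empty, bin_cartons, bin_markers, tape_mid, glue_mid, cleaner_mid from where it was at the start of the episode below 0.02 m); the robot touches nothing.
It fails at once if a bin is shoved more than 20 mm, or lifted (distance of any of bin_empty, bin_cartons, bin_markers from where it was at the start of the episode above 0.02 m or height (world z) of any of bin_empty, bin_cartons, bin_markers above 0.008 m).
It fails at once if a bin is tipped by more than 6 degrees (angle between any of bin_empty, bin_cartons, bin_markers's own z axis and vertical above 0.1 rad).
It fails at once if the flag of a bin that is not empty is turned (value of joint any of flag_cartons, flag_markers above 0.45 rad).
It fails at once if the tape, glue stick or bottle is moved or lifted by more than 20 mm (distance of any of tape_mid, glue_mid, cleaner_mid from where it was at the start of the episode above 0.02 m).
It fails at once if a finger presses on the empty bin or its flag with more than 30 N (contact force between the fingers and bin_empty above 30 N).
It also fails if it takes over 42 s, if anything falls off the work surface, if the arm or the gripper's body presses on something with over 40 N, if the wrist force passes 120 N, or if a joint passes its speed limit or range.

## Working session

There is one attempt and no reset: what is moved stays moved. The work goes in short steps, Python scripts to look and compute and a tool call to move; the robot and the scene stay as the last step left them, time stands still between calls to the robot, and variables do not carry over. Pictures are saved under pics/ and viewed, and the job is handed in when it is done.

Besides the shell and the picture viewer there is one more tool, called after "Request:" as name([rows], argument=value, ...), one row to a line, values as JSON. move_arm: Moves the arm, as the interface text tells. Its arguments: {"type":"object","properties":{"series":{"type":"array","items":{"type":"array","items":{"type":"number"}}},"grip_force":{"type":"number"}},"required":["series"]}

```bash
mkdir -p pics; cat > h.py <<'E'
import numpy as np, cv2, pickle
from rig import ctrl, capture, job
def snap(n,tag):
    c=capture(n); cv2.imwrite(f'pics/{tag}.png',cv2.cvtColor(c['frame'],cv2.COLOR_RGB2BGR)); pickle.dump(c,open(f'pics/{tag}.pkl','wb')); return c
def load(tag): return pickle.load(open(f'pics/{tag}.pkl','rb'))
def ray(c,u,v):
    R=np.array(c['R']);t=np.array(c['t']);o=-R.T@t
    d=R.T@np.linalg.inv(c['mtx'])@np.array([u,v,1.]);return o,d/np.linalg.norm(d)
def onz(c,u,v,z):
    o,d=ray(c,u,v);return o+d*(z-o[2])/d[2]
def proj(c,X):
    p=np.array(c['mtx'])@(np.array(c['R'])@np.array(X)+np.array(c['t']));return p[:2]/p[2]
E
python3 - <<'E'
from h import *
for n in ['scene','top','wrist']:
    c=snap(n,n+'0'); print(n,-np.array(c['R']).T@np.array(c['t']))
print(ctrl.sense(), ctrl.grasp_offset)
E
```

```text
scene [1503.87997866   56.49708043  916.78083305]
top [ 375.18450554   63.24136707 1269.12451055]
wrist [111.5437092  518.77283709 373.40701311]
{'time_s': 0.15, 'joints': array([ 9.94560219e-01,  3.13316792e-01,  1.49822191e+00, -1.74143419e-05,
        1.33098989e+00, -2.23357799e-01]), 'dq': array([-0.00050832, -0.00026369, -0.00354564,  0.00025066, -0.00122365,
        0.00072151]), 'tau': array([ 1.24522743e-03, -4.12369251e+01, -2.59799838e+01, -1.81433988e-04,
        3.22894790e-03,  4.63172694e-05]), 'eef_pos': array([181.33551452, 492.49947998, 230.88423729]), 'ee_rot': array([-1.74359153e-04,  1.75523071e-01,  9.84475207e-01, -4.34359284e-04]), 'force': array([ 0.18867123, -0.65768696,  0.25563565]), 'wrist_torque': array([ 0.02448516, -0.00161407,  0.0363948 ]), 'grip_width': 1.0003887461206133} -18.700000000000003
```

View pics/scene0.png

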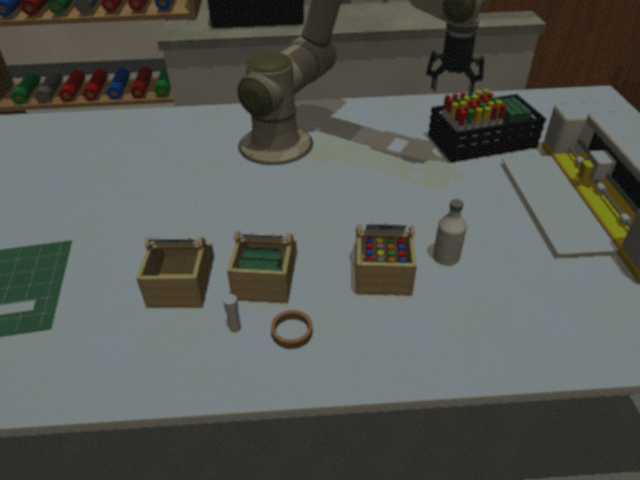

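View pics/top0.png

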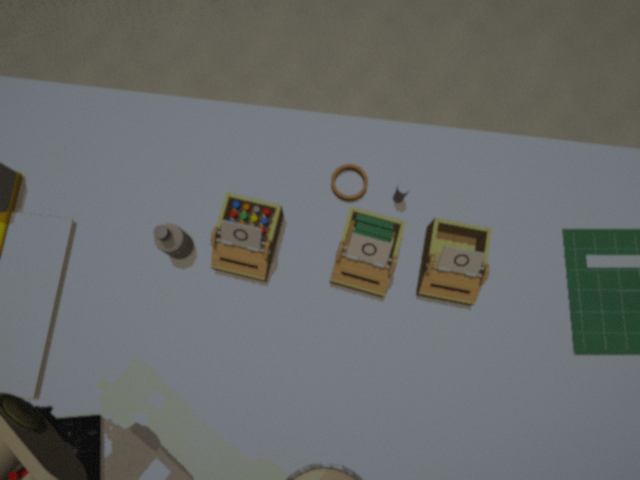

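View pics/wrist0.png

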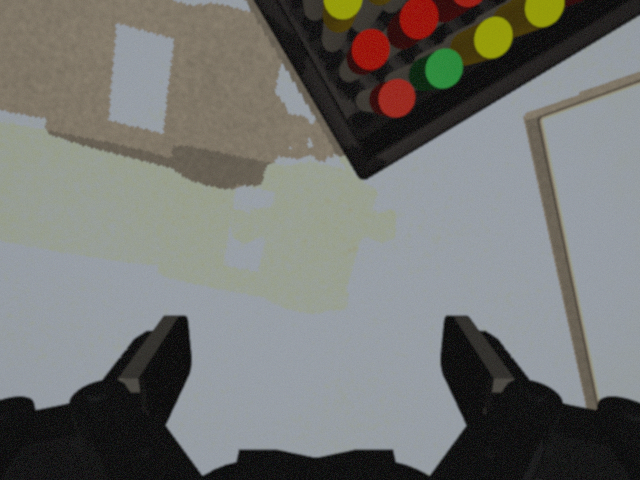

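The empty bin is the right-hand one in the top view, around (455,262), and the left-hand one in the scene view, around (176,272). I'll zoom in for corners.

```bash
python3 - <<'E'
import cv2
a=cv2.imread('pics/top0.png')[205:315,400:510]; cv2.imwrite('pics/topz.png',cv2.resize(a,(770,770))[:600] if 0 else cv2.resize(a,(594,594),interpolation=cv2.INTER_CUBIC))
a=cv2.imread('pics/scene0.png')[225:315,125:225]; cv2.imwrite('pics/scenez.png',cv2.resize(a,(600,540),interpolation=cv2.INTER_CUBIC))
E
```

```text
(no output)
```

View pics/topz.png

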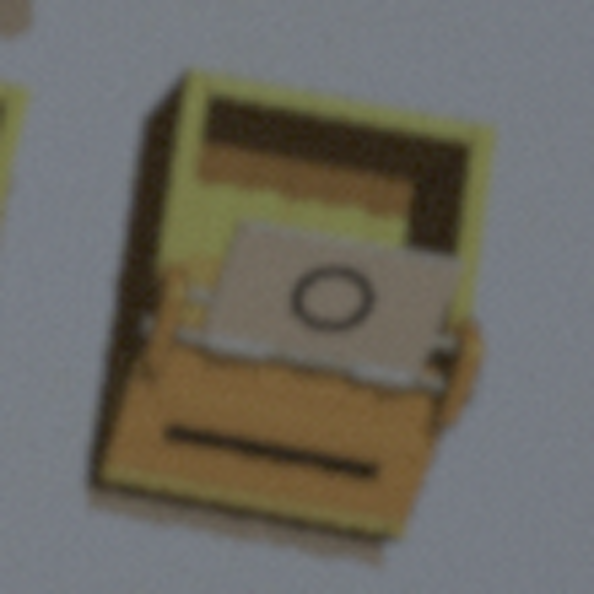

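View pics/scenez.png

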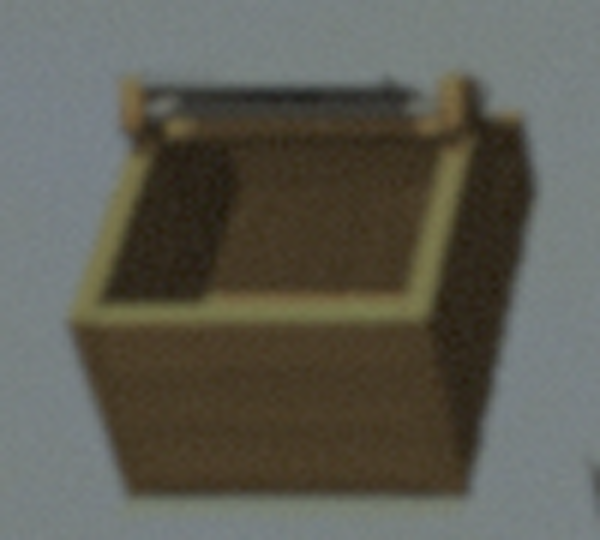

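```bash
python3 - <<'E'
from h import *
c=load('top0'); s=load('scene0')
z=lambda x,y:(400+(x+.5)/5.4-.5,205+(y+.5)/5.4-.5)
zs=lambda x,y:(125+(x+.5)/6-.5,225+(y+.5)/6-.5)
L=onz(c,*z(188,72),98);R=onz(c,*z(495,128),98)
print('top L R',L,R,np.linalg.norm(L-R))
d=(L-R)/np.linalg.norm(L-R);yaw=np.arctan2(-d[0],d[1]);print('yaw',yaw)
f=np.array([np.cos(yaw),np.sin(yaw),0]);m=(L+R)/2
print('hinge from back',m-f*113,'center',m-f*85)
a=onz(c,*z(145,325),103);b=onz(c,*z(442,383),103);print('rod',a,b,(a+b)/2,np.linalg.norm(a-b),np.arctan2(-(a-b)[0],(a-b)[1]))
for p in [(100,480),(400,535)]:print('front lip @41',onz(c,*z(*p),41))
# scene: back top corners: left in image = robot right? 
A=onz(s,*zs(75,322),98);B=onz(s,*zs(432,320),98);print('scene back top',A,B,np.linalg.norm(A-B))
A=onz(s,*zs(128,494),0);B=onz(s,*zs(468,494),0);print('scene back bottom',A,B,np.linalg.norm(A-B))
for p in [(237,222),(463,256),(440,375),(180,335)]:
  print('flag pts', onz(c,*z(*p),103), onz(c,*z(*p),150))
E
```

```text
top L R [ 684.75093273 -167.36088975   98.        ] [ 676.09913137 -296.36458618   98.        ] 129.2934930991325
yaw -0.06696602402218306
hinge from back [ 567.67830871 -224.30123174   98.        ] center [ 595.61554989 -226.1748793    98.        ]
rod [ 575.11566023 -156.88946183  103.        ] [ 565.73600161 -279.07648173  103.        ] [ 570.42583092 -217.98297178  103.        ] 122.54650476237325 -0.07661451474775949
front lip @41 [ 516.91033353 -154.74453079   41.        ]
front lip @41 [ 508.81183101 -283.27385863   41.        ]
scene back top [ 678.94175587 -295.38960546   98.        ] [ 688.55814742 -166.8743656    98.        ] 128.87451982730948
scene back bottom [ 6.74441809e+02 -2.99974313e+02  1.13686838e-13] [ 6.84874049e+02 -1.70252478e+02  1.13686838e-13] 130.1406398500006
flag pts [ 622.40512964 -191.22825148  103.        ] [ 612.44103985 -180.97199499  150.        ]
flag pts [ 619.3009258 -284.6437637  103.       ] [ 609.46194921 -270.62244694  150.        ]
flag pts [ 568.92024408 -278.07683728  103.        ] [ 561.11183286 -264.32019684  150.        ]
flag pts [ 572.70332218 -171.43502161  103.        ] [ 564.7424361  -161.97652025  150.        ]
```

Hinge is at about (569,-224,103) and bin yaw about -0.07. I'll close the gripper, rise, square the tool to the bin, and cross over high.

Request:
move_arm([
  [0,0,-0.09,-1,-0.8,-2,0],
  [0,0,-0.18,-3,-2.2,-4,0],
  [0,0,-0.28,-5.5,-4.1,-5,0],
  [0,0,-0.28,-8.3,-6.2,-5,0],
  [0,0,-0.28,-11.1,-8.3,-5,0],
], grip_force=40)

```text
time_s: 0.57
eef_pos: [257.2, 375.2, 281.3]
ee_rot: [0.0, 0.036, 0.999, -0.0]
force: [1.5, 0.7, 0.3]
grip_width: 0.299
```

```bash
cat >> h.py <<'E'
from scipy.spatial.transform import Rotation as Ro
H=np.array([569,-224,103.]);F=np.array([.9974,-.072,0]);Lf=np.array([.072,.9974,0])
def go(*targets):
    s=ctrl.sense();q=s['ee_rot'];R=Ro.from_quat([q[1],q[2],q[3],q[0]]).as_matrix()
    p=s['eef_pos'];d=p-H
    print('t',round(s['time_s'],2),'pos',p.round(1),'f,l,z',(d@F).round(1),(d@Lf).round(1),d[2].round(1),'F',s['force'].round(1),'g',round(s['grip_width'],3))
    print('tooly',R[:,1].round(3),'z',R[:,2].round(3),'q',s['joints'].round(2))
    Rd=np.column_stack([np.cross(Lf,[0,0,-1]),Lf,[0,0,-1]])
    print('turn',Ro.from_matrix(R.T@Rd).as_rotvec().round(3))
    for f,l,z in targets:
        print((f,l,z),'-> cm',(R.T@(H+F*f+Lf*l+np.array([0,0,z])-p)/10).round(2))
E
python3 -c "
from h import *
go((80,0,177),(80,0,80))"
```

```text
t 0.57 pos [257.2 375.2 281.3] f,l,z -354.1 575.2 178.3 F [1.5 0.7 0.3] g 0.299
tooly [ 0.071  0.997 -0.   ] z [ 0. -0. -1.] q [ 0.71  0.12  1.61 -0.    1.41 -0.79]
turn [-0.     0.     0.001]
(80, 0, 177) -> cm [-43.36 -57.55   0.15]
(80, 0, 80) -> cm [-43.36 -57.55   9.85]
```

Request:
move_arm([
  [0,0,0,-2.3,-3.1,0,0],
  [0,0,0,-4.6,-6.2,0,0],
  [0,0,0,-6.9,-9.3,0,0],
  [0,0,0,-9.2,-12.4,0,0],
  [0,0,0,-11.5,-15.5,0,0],
])

```text
time_s: 0.98
eef_pos: [361.4, 210.6, 281.4]
ee_rot: [0.0, 0.036, 0.999, -0.0]
force: [0.6, -0.2, -0.1]
grip_width: -0.003
```

Request:
move_arm([
  [0,0,0,-2.3,-3.1,0,0],
  [0,0,0,-4.6,-6.2,0,0],
  [0,0,0,-6.9,-9.3,0,0],
  [0,0,0,-9.2,-12.4,0,0],
  [0,0,0,-11.5,-15.5,0,0],
])

```text
time_s: 1.4
eef_pos: [465.6, 46.0, 281.4]
ee_rot: [0.0, 0.036, 0.999, 0.0]
force: [0.1, 1.5, 0.2]
grip_width: 0.001
```

Request:
move_arm([
  [0,0,0,-2.3,-3.1,0,0],
  [0,0,0,-4.6,-6.2,0,0],
  [0,0,0,-6.9,-9.3,0,0],
  [0,0,0,-9.2,-12.4,0,0],
  [0,0,0,-11.5,-15.5,0,0],
])

```text
time_s: 1.82
eef_pos: [569.9, -118.7, 281.1]
ee_rot: [-0.0, 0.036, 0.999, 0.0]
force: [-0.1, 0.4, 0.9]
grip_width: -0.005
```

```bash
python3 -c "
from h import *
go((80,0,177),(80,0,80))"
```

```text
t 1.82 pos [ 569.9 -118.7  281.1] f,l,z -6.7 105.1 178.1 F [-0.1  0.4  0.9] g -0.005
tooly [0.072 0.997 0.   ] z [-0.  0. -1.] q [-0.41  0.41  1.23  0.    1.5  -1.91]
turn [ 0. -0.  0.]
(80, 0, 177) -> cm [ -8.67 -10.51   0.11]
(80, 0, 80) -> cm [ -8.67 -10.51   9.81]
```

Request:
move_arm([
  [0,0,0,-2.2,-2.6,0,0],
  [0,0,0,-4.4,-5.2,0,0],
  [0,0,0,-6.6,-7.8,0,0],
  [0,0,0,-8.7,-10.5,0,0],
  [0,0,0,-8.7,-10.5,3,0],
])

```text
time_s: 2.23
eef_pos: [653.6, -236.5, 256.6]
ee_rot: [0.007, 0.038, 0.999, -0.004]
force: [1.0, 0.8, 1.2]
grip_width: 0.0
```

```bash
python3 -c "
from h import *
go((80,0,80),(75,0,25))
snap('wrist','w1')
snap('top','t1');snap('scene','s1')
import cv2
a=cv2.imread('pics/s1.png')[130:330,80:280];cv2.imwrite('pics/s1z.png',cv2.resize(a,(600,600)))"
```

```text
t 2.23 pos [ 653.6 -236.5  256.6] f,l,z 85.3 -6.4 153.6 F [1.  0.8 1.2] g 0.0
tooly [ 0.076  0.997 -0.008] z [ 0.014 -0.009 -1.   ] q [-0.52  0.7   0.84 -0.    1.59 -2.01]
turn [-0.008  0.014 -0.004]
(80, 0, 80) -> cm [0.64 0.69 7.34]
(75, 0, 25) -> cm [ 1.22  0.73 12.84]
```

View pics/w1.png

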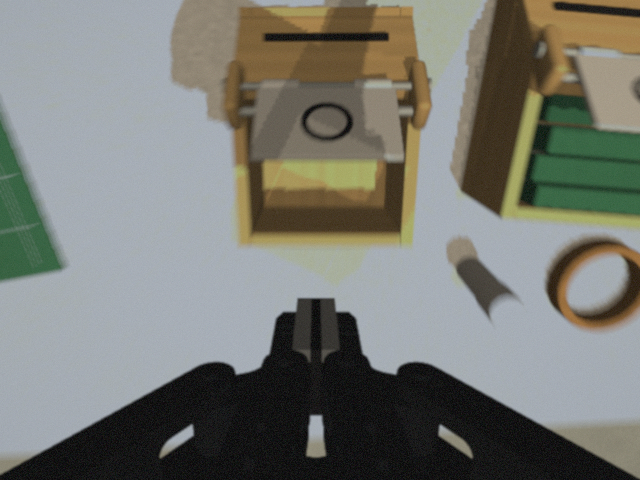

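View pics/s1z.png

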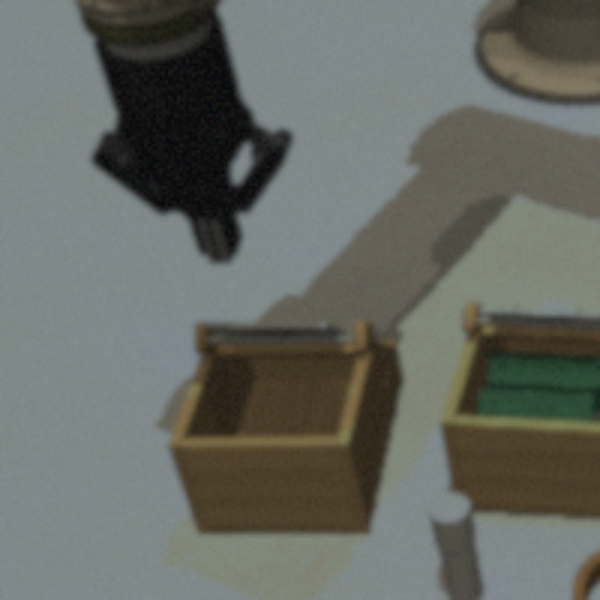

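The wrist view shows the empty bin ahead with the rod at about v=84, the stop bar at v=113 and the flag edge at v=157. The fingers are shut and straight. I'll check my hinge estimate in this view.

```bash
python3 -c "
from h import *
c=load('w1')
for th in (0,.1,.2):
  a=np.pi/4+th
  for l in(-45,0,45): print(th,l,proj(c,H+F*62*np.cos(a)+Lf*l+np.array([0,0,62*np.sin(a)])).round(0))
print([proj(c,H+Lf*l).round(0) for l in (-60,0,60)], [proj(c,H+F*113+Lf*l-[0,0,5]).round(0) for l in (-65,65)])
print(onz(c,240,82,103),onz(c,410,88,103))
go((80,0,80),(75,0,25))
"
```

```text
0 -45 [250. 161.]
0 0 [327. 160.]
0 45 [405. 160.]
0.1 -45 [248. 154.]
0.1 0 [327. 153.]
0.1 45 [407. 153.]
0.2 -45 [247. 145.]
0.2 0 [328. 145.]
0.2 45 [409. 145.]
[array([233.,  83.]), array([326.,  82.]), array([420.,  82.])] [array([237., 246.]), array([414., 245.])]
[ 564.49899159 -279.42349169  103.        ] [ 576.47254196 -170.2769445   103.        ]
t 2.38 pos [ 648.2 -229.3  248.3] f,l,z 79.4 0.4 145.3 F [-0.7  1.   1. ] g 0.001
tooly [0.072 0.997 0.003] z [-0.006  0.003 -1.   ] q [-0.51  0.7   0.86  0.    1.59 -2.01]
turn [ 0.003 -0.006 -0.   ]
(80, 0, 80) -> cm [-0.1  -0.06  6.53]
(75, 0, 25) -> cm [ 0.37 -0.07 12.03]
```

The projections match to about 2 px, and the flag sits at about 0.05 rad. I'll descend behind the flag.

Request:
move_arm([
  [0,0,0,0.2,0,3,0],
  [0,0,0,0.3,0,6,0],
  [0,0,0,0.3,0,9,0],
  [0,0,0,0.3,0,11.5,0],
  [0,0,0,0.3,0,11.5,0],
])

```text
time_s: 2.8
eef_pos: [642.5, -226.7, 129.5]
ee_rot: [-0.007, 0.036, 0.999, 0.004]
force: [-0.5, -0.0, -0.9]
grip_width: -0.002
```

```bash
python3 -c "
from h import *
go((55,0,30),(11,0,30),(-5,0,30))
snap('wrist','w2')
import cv2"
```

```text
t 2.8 pos [ 642.5 -226.7  129.5] f,l,z 73.5 2.6 26.5 F [-0.5 -0.  -0.9] g -0.002
tooly [0.071 0.997 0.007] z [-0.013  0.008 -1.   ] q [-0.51  0.75  1.07  0.    1.33 -2.01]
turn [ 0.007 -0.014  0.001]
(55, 0, 30) -> cm [ 1.86 -0.26 -0.33]
(11, 0, 30) -> cm [ 6.26 -0.25 -0.27]
(-5, 0, 30) -> cm [ 7.86 -0.25 -0.25]
```

View pics/w2.png

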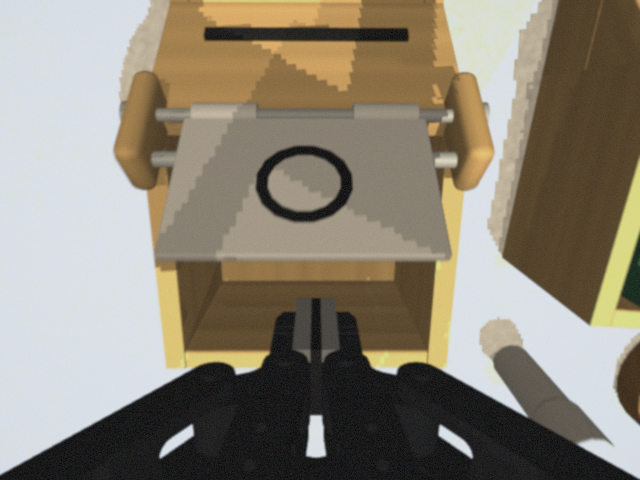

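The tip is behind the flag and clear of it. Now a gentle forward push (tool +x points towards the robot).

Request:
move_arm([
  [0,0,0,0.6,-0.2,-0.3,0],
  [0,0,0,1.2,-0.2,-0.3,0],
  [0,0,0,1.9,-0.2,-0.3,0],
  [0,0,0,2.6,-0.2,-0.3,0],
  [0,0,0,3.3,-0.2,-0.3,0],
])

```text
time_s: 3.27
eef_pos: [610.7, -227.5, 139.0]
ee_rot: [-0.003, 0.036, 0.999, 0.002]
force: [1.6, 0.0, 1.0]
grip_width: 0.002
```

Request:
move_arm([
  [0,0,0,0.7,0,0,0],
  [0,0,0,1.4,0,0,0],
  [0,0,0,2.1,0,0,0],
  [0,0,0,2.8,0,0,0],
  [0,0,0,2.8,0,0,0],
])

```text
time_s: 3.68
eef_pos: [582.0, -225.5, 140.4]
ee_rot: [-0.002, 0.036, 0.999, 0.001]
force: [-0.1, -0.2, 0.5]
grip_width: -0.003
```

```bash
python3 -c "
from h import *
go((11,0,30),(-5,0,36),(-25,0,35))
snap('wrist','w3')
import cv2"
```

```text
t 3.68 pos [ 582.  -225.5  140.4] f,l,z 13.0 -0.6 37.4 F [-0.1 -0.2  0.5] g -0.003
tooly [0.072 0.997 0.002] z [-0.004  0.003 -1.   ] q [-0.56  0.61  1.29 -0.    1.25 -2.06]
turn [ 0.002 -0.005  0.   ]
(11, 0, 30) -> cm [0.2  0.06 0.74]
(-5, 0, 36) -> cm [1.8  0.06 0.15]
(-25, 0, 35) -> cm [3.8  0.06 0.25]
```

View pics/w3.png

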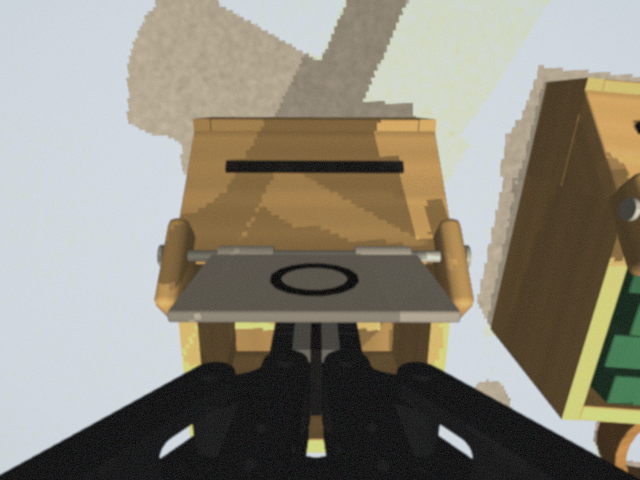

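The flag is near upright, with its edge at v≈317 and the fingers behind it. I'll carry on over the hinge on an arc.

Request:
move_arm([
  [0,0,0,0.8,0,0,0],
  [0,0,0,1.6,0,0,0],
  [0,0,0,2.4,0,0.1,0],
  [0,0,0,3.0,0,0.2,0],
  [0,0,0,3.4,0,0.4,0],
])

```text
time_s: 4.15
eef_pos: [548.3, -223.2, 136.5]
ee_rot: [-0.002, 0.036, 0.999, 0.001]
force: [0.8, 0.5, 0.3]
grip_width: -0.0
```

```bash
python3 -c "
from h import *
go((-30,0,26),(-36,0,17),(-40,0,8),(-40,0,2),(-40,0,-8),(-39,0,-18),(-39,0,-26))
snap('wrist','w4')
"
```

```text
t 4.15 pos [ 548.3 -223.2  136.5] f,l,z -20.7 -0.6 33.5 F [0.8 0.5 0.3] g -0.0
tooly [0.072 0.997 0.002] z [-0.004  0.002 -1.   ] q [-0.58  0.55  1.41 -0.    1.19 -2.08]
turn [ 0.002 -0.004  0.   ]
(-30, 0, 26) -> cm [0.93 0.06 0.75]
(-36, 0, 17) -> cm [1.53 0.06 1.65]
(-40, 0, 8) -> cm [1.92 0.06 2.55]
(-40, 0, 2) -> cm [1.92 0.06 3.15]
(-40, 0, -8) -> cm [1.92 0.06 4.15]
(-39, 0, -18) -> cm [1.81 0.05 5.15]
(-39, 0, -26) -> cm [1.81 0.05 5.95]
```

View pics/w4.png

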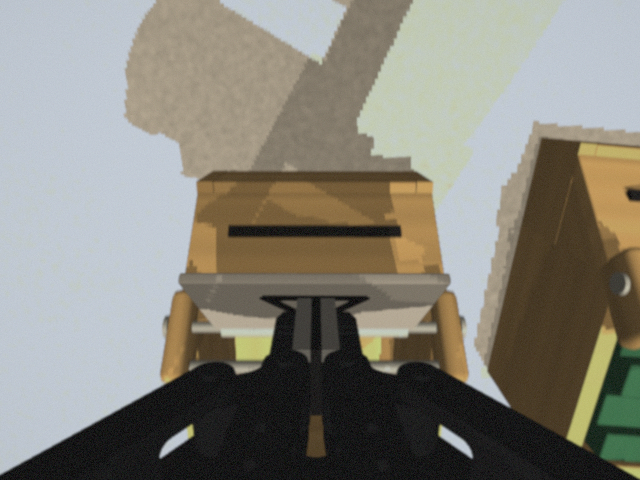

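The flag is past upright and the triangle side shows. I'll keep going down the arc.

Request:
move_arm([
  [0,0,0,0.9,0,0.6,0],
  [0,0,0,1.5,0,1.4,0],
  [0,0,0,1.9,0,2.2,0],
  [0,0,0,1.9,0,3.0,0],
  [0,0,0,1.9,0,3.3,0],
])

```text
time_s: 4.62
eef_pos: [528.4, -221.4, 101.7]
ee_rot: [-0.003, 0.036, 0.999, 0.002]
force: [-1.0, 0.5, -0.3]
grip_width: -0.001
```

```bash
python3 -c "
from h import *
go((-40,0,-8),(-39,0,-18),(-39,0,-24))
snap('wrist','w5')
"
```

```text
t 4.62 pos [ 528.4 -221.4  101.7] f,l,z -40.7 -0.3 -1.3 F [-1.   0.5 -0.3] g -0.001
tooly [0.072 0.997 0.004] z [-0.007  0.004 -1.   ] q [-0.6   0.55  1.5  -0.    1.1  -2.1 ]
turn [ 0.004 -0.007  0.   ]
(-40, 0, -8) -> cm [-0.07  0.03  0.67]
(-39, 0, -18) -> cm [-0.18  0.02  1.67]
(-39, 0, -24) -> cm [-0.18  0.02  2.27]
```

View pics/w5.png

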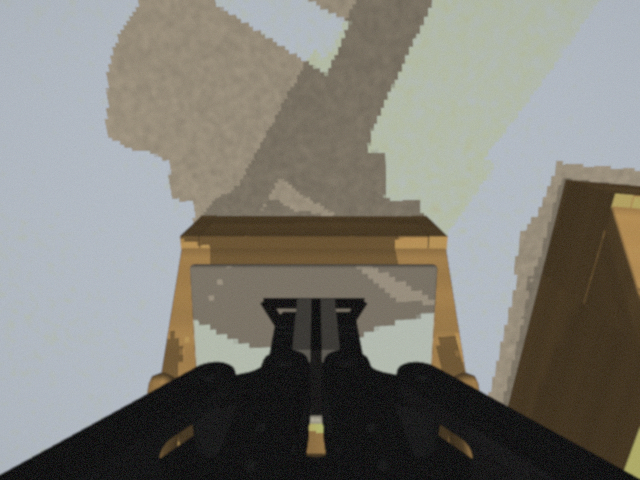

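Request:
move_arm([
  [0,0,0,0,0,0.6,0],
  [0,0,0,-0.1,0,1.1,0],
  [0,0,0,-0.1,0,1.5,0],
  [0,0,0,-0.1,0,1.8,0],
  [0,0,0,-0.1,0,1.8,0],
])

```text
time_s: 5.08
eef_pos: [529.1, -221.2, 82.9]
ee_rot: [-0.004, 0.036, 0.999, 0.002]
force: [-0.1, -0.3, -1.5]
grip_width: 0.003
```

```bash
python3 -c "
from h import *
go((-39,0,-24))
snap('wrist','w6')
"
```

```text
t 5.08 pos [ 529.1 -221.2   82.9] f,l,z -40.0 -0.1 -20.1 F [-0.1 -0.3 -1.5] g 0.003
tooly [0.072 0.997 0.004] z [-0.008  0.005 -1.   ] q [-0.6   0.57  1.52 -0.    1.06 -2.1 ]
turn [ 0.004 -0.008  0.   ]
(-39, 0, -24) -> cm [-0.1   0.    0.39]
```

View pics/w6.png

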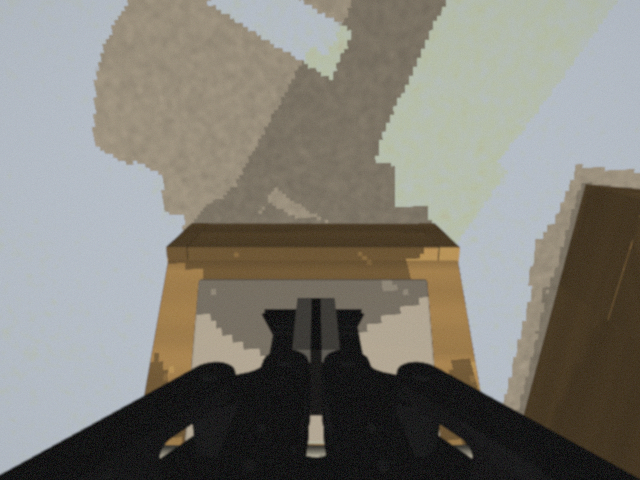

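Now small 1–2 mm presses, watching the force.

Request:
move_arm([
  [0,0,0,0,0,0.1,0],
  [0,0,0,0,0,0.2,0],
  [0,0,0,0,0,0.3,0],
  [0,0,0,0,0,0.3,0],
])

```text
time_s: 5.47
eef_pos: [529.2, -221.2, 80.2]
ee_rot: [-0.004, 0.036, 0.999, 0.002]
force: [-0.3, 0.5, -0.3]
grip_width: 0.005
```

Request:
move_arm([
  [0,0,0,0,0,0.1,0],
  [0,0,0,0,0,0.2,0],
  [0,0,0,0,0,0.2,0],
  [0,0,0,0,0,0.2,0],
])

```text
time_s: 5.8
eef_pos: [529.1, -221.2, 78.1]
ee_rot: [-0.004, 0.036, 0.999, 0.002]
force: [0.0, 0.7, 0.5]
grip_width: 0.005
```

Request:
move_arm([
  [0,0,0,0,0,0.1,0],
  [0,0,0,0,0,0.1,0],
  [0,0,0,0,0,0.1,0],
])

```text
time_s: 6.05
eef_pos: [529.1, -221.2, 77.0]
ee_rot: [-0.004, 0.036, 0.999, 0.002]
force: [-1.0, -1.3, 0.1]
grip_width: 0.002
```

Request:
move_arm([
  [0,0,0,0,0,0.1,0],
  [0,0,0,0,0,0.1,0],
  [0,0,0,0,0,0.1,0],
])

```text
time_s: 6.3
eef_pos: [529.1, -221.1, 76.0]
ee_rot: [-0.004, 0.036, 0.999, 0.002]
force: [1.0, 0.1, 0.7]
grip_width: -0.002
```

```bash
python3 -c "
from h import *
go((-39,0,-24))
snap('wrist','w7');snap('top','t7')
a=cv2.imread('pics/t7.png')[205:315,400:510]; cv2.imwrite('pics/t7z.png',cv2.resize(a,(594,594),interpolation=cv2.INTER_CUBIC))
"
```

```text
t 6.3 pos [ 529.1 -221.1   76. ] f,l,z -40.0 -0.0 -27.0 F [1.  0.1 0.7] g -0.002
tooly [0.072 0.997 0.004] z [-0.008  0.005 -1.   ] q [-0.6   0.58  1.52 -0.    1.04 -2.1 ]
turn [ 0.004 -0.008  0.   ]
(-39, 0, -24) -> cm [-0.1  0.  -0.3]
```

View pics/w7.png

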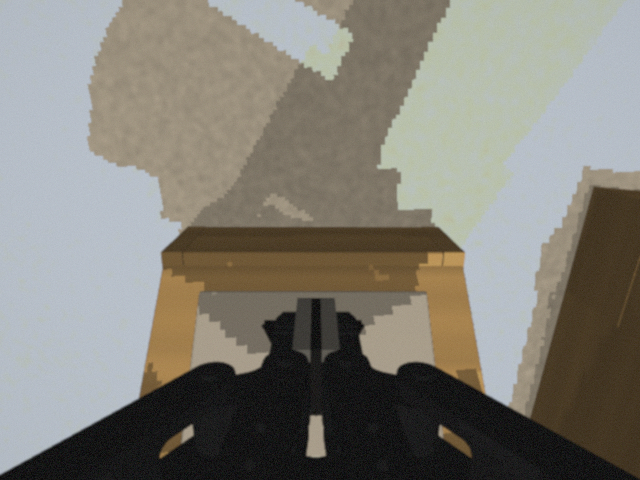

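The flag edge is at v≈292. I'll work out the flag angle from it.

```bash
python3 -c "
from h import *
c=load('w7')
for th in (2.6,2.7,2.8,2.9,3.0,3.1,3.14):
  a=np.pi/4+th
  print(th,[proj(c,H+F*(62*np.cos(a)+k*2*np.sin(a))+Lf*45+np.array([0,0,62*np.sin(a)-k*2*np.cos(a)])).round(0) for k in (-1,1)])
"
```

```text
2.6 [array([451., 276.]), array([455., 278.])]
2.7 [array([445., 275.]), array([449., 276.])]
2.8 [array([440., 276.]), array([443., 275.])]
2.9 [array([435., 278.]), array([438., 277.])]
3.0 [array([431., 282.]), array([434., 280.])]
3.1 [array([427., 287.]), array([429., 284.])]
3.14 [array([426., 290.]), array([428., 286.])]
```

Request:
move_arm([
  [0,0,0,0,0,0.1,0],
  [0,0,0,0,0,0.1,0],
  [0,0,0,0,0,0.1,0],
])

```text
time_s: 6.65
eef_pos: [529.0, -221.1, 74.9]
ee_rot: [-0.004, 0.036, 0.999, 0.002]
force: [-1.0, 0.0, 0.0]
grip_width: -0.002
```

Request:
move_arm([
  [0,0,0,0,0,0.1,0],
  [0,0,0,0,0,0.1,0],
  [0,0,0,0,0,0.1,0],
])

```text
time_s: 6.9
eef_pos: [529.0, -221.1, 73.9]
ee_rot: [-0.004, 0.036, 0.999, 0.002]
force: [0.8, 0.4, 0.6]
grip_width: -0.005
```

```bash
python3 -c "
from h import *
go((-39,0,-24))
snap('wrist','w8')
a=[cv2.imread(f'pics/{n}.png')[215:375,130:500] for n in ('w7','w8')]
cv2.imwrite('pics/w78.png',cv2.resize(np.vstack(a),(693,600)))
"
```

```text
t 6.9 pos [ 529.  -221.1   73.9] f,l,z -40.1 0.0 -29.1 F [0.8 0.4 0.6] g -0.005
tooly [0.072 0.997 0.004] z [-0.008  0.005 -1.   ] q [-0.6   0.59  1.52 -0.    1.04 -2.1 ]
turn [ 0.004 -0.008  0.   ]
(-39, 0, -24) -> cm [-0.11  0.   -0.51]
```

View pics/w78.png

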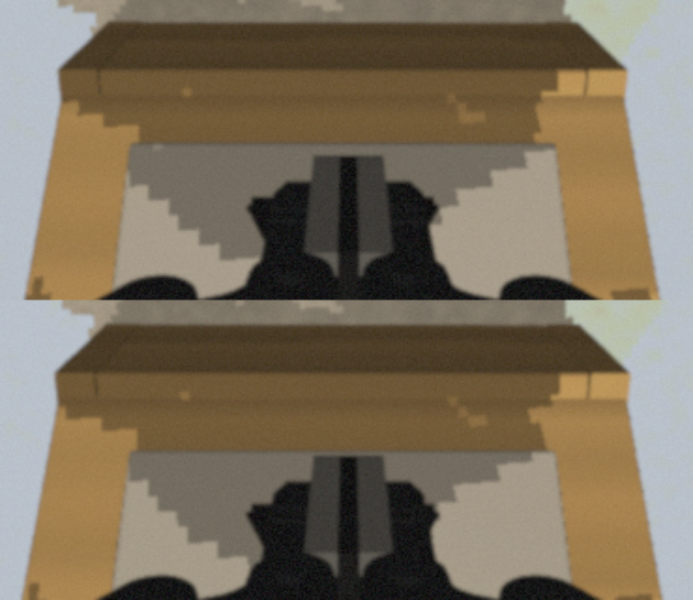

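The edge is still going down with the finger, and there is no hard contact yet. I'll continue.

Request:
move_arm([
  [0,0,0,0,0,0.1,0],
  [0,0,0,0,0,0.1,0],
  [0,0,0,0,0,0.1,0],
])

```text
time_s: 7.2
eef_pos: [529.1, -221.2, 73.1]
ee_rot: [-0.004, 0.036, 0.999, 0.002]
force: [-0.4, 0.4, 2.2]
grip_width: -0.001
```

Request:
move_arm([
  [0,0,0,0,0,0.1,0],
  [0,0,0,0,0,0.1,0],
  [0,0,0,0,0,0.1,0],
])

```text
time_s: 7.45
eef_pos: [529.2, -221.2, 72.9]
ee_rot: [-0.004, 0.036, 0.999, 0.002]
force: [-2.5, 2.3, 8.5]
grip_width: 0.002
```

```bash
python3 -c "
from h import *
go((-39,0,-24))
snap('wrist','w9')
a=[cv2.imread(f'pics/{n}.png')[215:375,130:500] for n in ('w8','w9')]
cv2.imwrite('pics/w89.png',cv2.resize(np.vstack(a),(693,600)))
c=load('w9')
for th in (2.9,3.0,3.1,3.14,3.2):
  a=np.pi/4+th
  print(th,[proj(c,H+F*(62*np.cos(a)+k*2*np.sin(a))+Lf*45+np.array([0,0,62*np.sin(a)-k*2*np.cos(a)])).round(0) for k in (-1,1)])
print(proj(c,H-F*57+[0,0,-103+41.]))
"
```

```text
t 7.45 pos [ 529.2 -221.2   72.9] f,l,z -39.9 -0.1 -30.1 F [-2.5  2.3  8.5] g 0.002
tooly [0.072 0.997 0.004] z [-0.007  0.004 -1.   ] q [-0.6   0.59  1.53 -0.    1.04 -2.1 ]
turn [ 0.004 -0.007  0.   ]
(-39, 0, -24) -> cm [-0.09  0.01 -0.61]
2.9 [array([438., 281.]), array([441., 280.])]
3.0 [array([433., 285.]), array([436., 283.])]
3.1 [array([429., 290.]), array([432., 287.])]
3.14 [array([428., 292.]), array([430., 289.])]
3.2 [array([426., 296.]), array([428., 292.])]
[315.14143019 245.18933459]
```

View pics/w89.png

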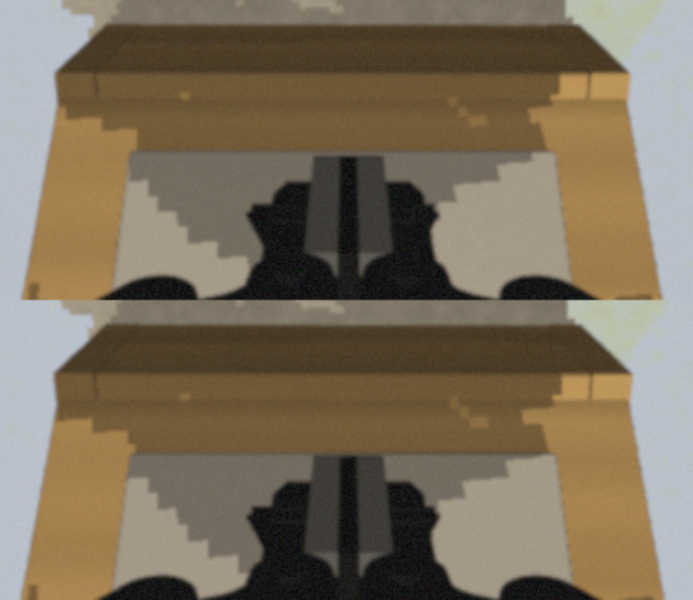

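The force rose to 8.5 N and the edge stopped, so the flag is bottomed on the slope. I'll lift straight off.

Request:
move_arm([
  [0,0,0,0,0,-0.5,0],
  [0,0,0,0,0,-2,0],
  [0,0,0,0,0,-5,0],
  [0,0,0,0,0,-8.5,0],
  [0,0,0,0,0,-12,0],
])

```text
time_s: 7.92
eef_pos: [529.6, -221.5, 194.1]
ee_rot: [-0.004, 0.036, 0.999, 0.002]
force: [0.1, -0.2, 0.5]
grip_width: 0.003
```

Request:
move_arm([
  [0,0,0,3,0,-2,0],
  [0,0,0,7,0,-3,0],
  [0,0,0,11,0,-3,0],
  [0,0,0,15,0,-3,0],
  [0,0,0,15,0,-3,0],
])

```text
time_s: 8.33
eef_pos: [375.5, -209.2, 225.0]
ee_rot: [-0.005, 0.037, 0.999, 0.003]
force: [0.1, 0.0, 1.2]
grip_width: 0.004
```

```bash
python3 -c "
from h import *
go((-39,0,-24))
c=snap('top','t9');s=snap('scene','s9')
a=cv2.imread('pics/t9.png')[150:315,130:530]; cv2.imwrite('pics/t9z.png',cv2.resize(a,(800,330),interpolation=cv2.INTER_CUBIC))
a=cv2.imread('pics/t9.png')[205:315,400:510]; cv2.imwrite('pics/t9y.png',cv2.resize(a,(594,594),interpolation=cv2.INTER_CUBIC))
d=cv2.absdiff(cv2.imread('pics/s9.png'),cv2.imread('pics/scene0.png'));cv2.imwrite('pics/sd.png',np.clip(d.astype(int)*3,0,255).astype('uint8'))
for th in (3.0,3.14):
  a=np.pi/4+th
  print(th,[((proj(c,H+F*(62*np.cos(a)+2*np.sin(a))+Lf*l+np.array([0,0,62*np.sin(a)-2*np.cos(a)]))-[400,205])*5.4).round(0) for l in (45,-45)])
"
```

```text
t 8.33 pos [ 375.5 -209.2  225. ] f,l,z -194.1 0.8 122.0 F [0.1 0.  1.2] g 0.004
tooly [0.073 0.997 0.006] z [-0.011  0.006 -1.   ] q [-0.78  0.11  1.76 -0.    1.28 -2.28]
turn [ 0.006 -0.011 -0.001]
(-39, 0, -24) -> cm [-15.67  -0.15  14.43]
3.0 [array([160., 467.]), array([374., 508.])]
3.14 [array([159., 455.]), array([371., 496.])]
```

View pics/t9z.png

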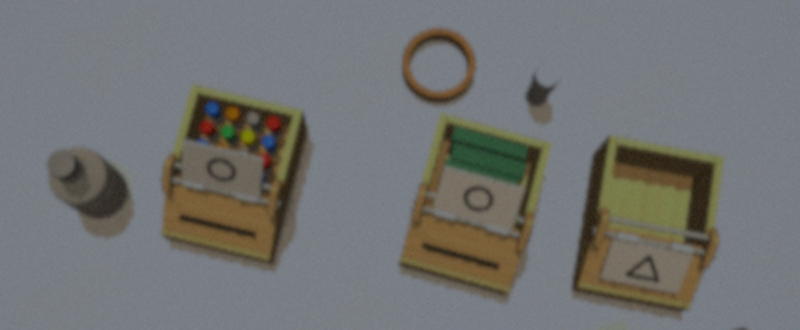

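View pics/t9y.png

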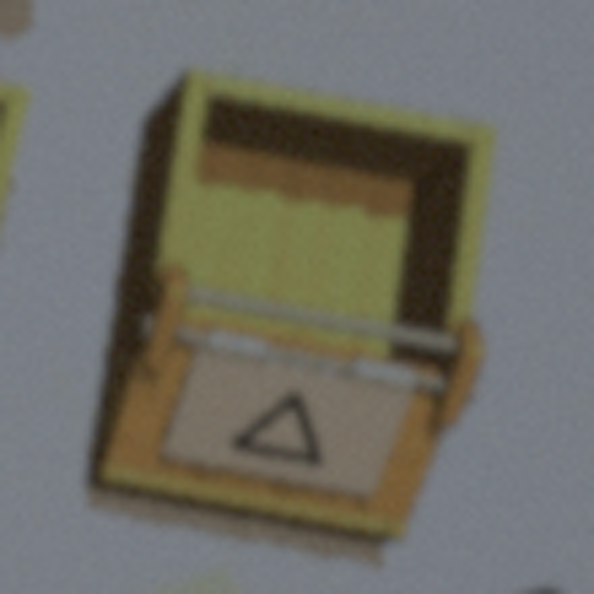

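View pics/sd.png

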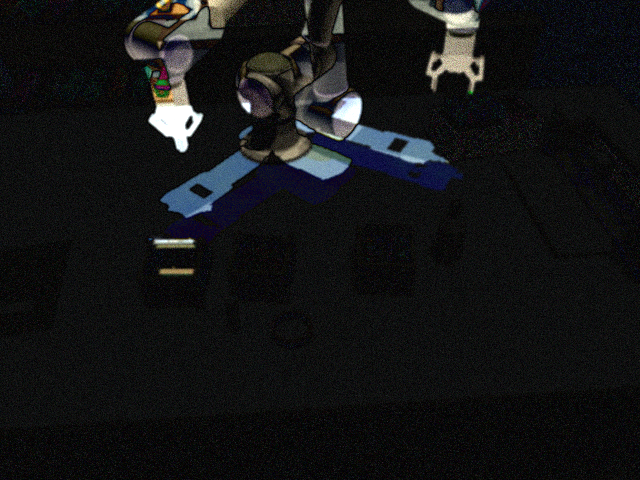

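The triangle shows, and only the flag changed in the scene difference image. The top view gives about 3.08 rad, so I'll confirm with a closer wrist view.

Request:
move_arm([
  [0,0,0,-4,0,-1,0],
  [0,0,0,-8,0,-2,0],
  [0,0,0,-12,0,-2,0],
  [0,0,0,-16,0,-2,0],
  [0,0,0,-19,0,-2,0],
])

```text
time_s: 8.85
eef_pos: [573.1, -224.4, 243.6]
ee_rot: [-0.003, 0.036, 0.999, 0.002]
force: [-1.1, -1.0, 0.4]
grip_width: -0.002
```

Request:
move_arm([
  [0,0,0,0,0,0,0],
  [0,0,0,0,0,0,0],
])

```text
time_s: 9.02
eef_pos: [574.8, -223.8, 241.8]
ee_rot: [-0.004, 0.035, 0.999, 0.002]
force: [-0.6, 0.3, 0.1]
grip_width: -0.002
```

```bash
python3 -c "
from h import *
go((-39,0,-24))
c=snap('wrist','w10')
for th in (2.9,3.0,3.1,3.14):
  a=np.pi/4+th
  print(th,[proj(c,H+F*(62*np.cos(a)+k*2*np.sin(a))+Lf*l+np.array([0,0,62*np.sin(a)-k*2*np.cos(a)])).round(0) for k in (-1,1) for l in (-45,45)])
print([proj(c,H+Lf*l).round(0) for l in (-60,60)], [proj(c,H+F*113+Lf*l-[0,0,5]).round(0) for l in (-65,65)])
"
```

```text
t 9.02 pos [ 574.8 -223.8  241.8] f,l,z 5.8 0.6 138.8 F [-0.6  0.3  0.1] g -0.002
tooly [0.07  0.998 0.005] z [-0.008  0.005 -1.   ] q [-0.56  0.52  1.17  0.    1.46 -2.06]
turn [ 0.005 -0.008  0.002]
(-39, 0, -24) -> cm [ 4.35 -0.13 16.31]
2.9 [array([250., 130.]), array([376., 130.]), array([249., 127.]), array([377., 128.])]
3.0 [array([251., 135.]), array([375., 135.]), array([250., 132.]), array([376., 132.])]
3.1 [array([252., 140.]), array([374., 140.]), array([252., 137.]), array([375., 137.])]
3.14 [array([253., 143.]), array([374., 143.]), array([252., 139.]), array([374., 139.])]
[array([224., 212.]), array([402., 213.])] [array([227., 356.]), array([399., 356.])]
```

View pics/w10.png

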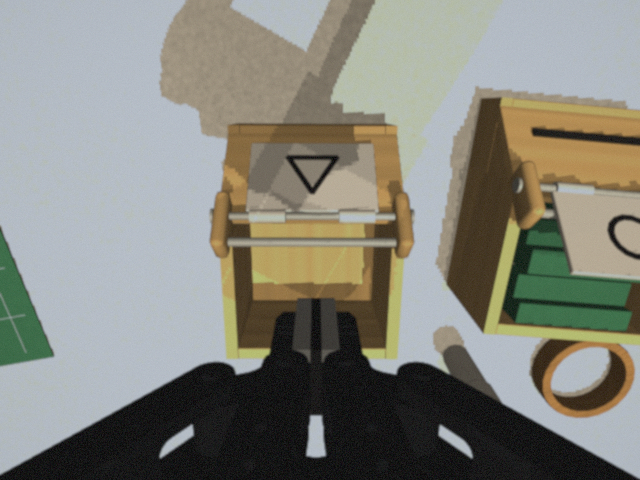

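The flag edge is at v≈142 and the hinge rod at v≈215. That 73 px gap is what an angle of about 3.14 rad predicts. The arm is clear, so I'll hand it in.

```bash
python3 -c "
from h import *
print(ctrl.sense()['force'].round(1), job.finish_job())"
```

```text
the job is handed in; nothing more can be done
[ 0.1  0.5 -0.2] None
```

The empty bin's flag now lies flat on its sloped front with the triangle showing. I pushed it over with the closed fingertips from behind, along an arc over the hinge, then pressed it down until it met the slope. The highest force I read was about 9 N, against the 30 N limit. I lifted straight off and handed in at about 9 s.

- **Flag angle:** the last wrist view gave about 3.14 rad. The coarser top view gave about 3.08 rad, a small disagreement within my position error. Both are above the 3.0 rad needed.
- **Everything else:** before and after pictures from the scene camera showed no change to the bins, other flags, tape, glue stick or bottle. In the last top view the other two flags still lean back with their rings showing.
- **Robot:** it ended well above the bins, touching nothing, with about zero force on the tool.

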